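# Snap the proud meter cover home with the seating tool

## Task

Three panel meters stand in a row on the plate; the round cover of one of them still stands proud, above its spring clips. Take the seating tool by its wooden handle, set its round foot squarely and centrally on that cover, press straight down until the cover clicks fully home and keep pressing for a moment, then stand the tool upright back in the middle of its rubber mat. Do not push on that meter with the hand itself, and leave the other things on the bench where they are.

Things in the scene. Friction and masses are not known exactly. Their poses are not given: they have to be found in the camera images.
- cover_top (a point): centre of the top face of the proud meter's round black cover: 84 mm diameter, 12 mm thick, a flat rim 11 mm wide round a slightly recessed dial window, two 16 mm wide ears with steel spring clips on opposite sides, below the rim's top. z up. It is about 93 mm above the bench while proud, 82 mm when home
- cover (a joint): how far the proud cover has been pressed down, in m: about 0.001 at the start (proud, resting on its clips), 0.012 = fully home against its stop. It slides straight down; the clips resist with up to about 14 N, most at 3 to 4 mm; let go before 6 mm it springs back a little or stays part-way; past about 8 mm it snaps down and stays
- meter: the grey housing (96 mm square, 60 mm tall) that carries the proud cover, fixed on the plate; origin at the centre of its underside, 10 mm above the bench, z up, x and y along its sides (its clips are on the x sides). The cover moves straight along z only
- plate: aluminium plate 170 x 400 x 10 mm, fixed, carrying the three meters, 125 mm apart in a row along its long (y) axis; origin at the centre of its underside, on the bench. Any of the three places may hold the proud one; the two others look the same but their cover tops are at 82 mm above the bench
- tool_grip (a point): seating tool, loose, about 0.35 kg, 110 mm tall, standing upright: point on its axis 55 mm above its underside, on the handle; z up along the handle. Round foot 80 mm diameter, 18 mm thick, flat rubber underside; above it a round collar 50 mm diameter up to 34 mm height; then a round wooden handle 32 mm diameter from 34 to 110 mm
- tool_foot (a point): centre of the flat underside of the seating tool's foot, 55 mm below tool_grip along the handle
- tool: the seating tool as a whole; origin at the centre of its underside (same point as tool_foot), z up the handle
- mat_top (a point): centre of the upper face of the tool's round black rubber mat (130 mm diameter, 5 mm thick, fixed on the bench), where the tool stands at the start and must stand again
- screwdriver: bystander: screwdriver 170 mm long lying flat near the plate's far side; origin midway along it
- jar: bystander: small jar, 54 mm diameter, 65 mm tall, standing beyond the mat; origin at the centre of its underside
- handmeter: bystander: grey hand-held meter 150 x 75 x 40 mm, lying flat near the mat; origin at the centre of its underside
- wrench: bystander: wrench 150 mm long lying flat on the near side of the plate; origin midway along it
Not all that is in view belongs to the job. Of the things shaped like the part that bears mat_top, the black one is meant.

How it is judged (in metres and radians):
On the way:
1. the held seating tool, upright and centred on the proud cover, presses it fully home and stays there a moment (value of joint cover above 0.0105 m and contact force between tool and meter above 1 N and contact force between the fingers and tool above 1 N and horizontal distance between tool_foot and cover_top below 0.012 m and angle between tool_foot's own z axis and vertical below 0.12 rad), for 0.15 s.
At the end, for the whole second after the job is handed in: the cover is home (pressed at least 10.5 of its 12 mm) and the seating tool stands upright (within 0.08 rad), released and at rest, on its mat, with its foot within 25 mm of the mat's centre (value of joint cover above 0.0105 m and horizontal distance between tool_foot and mat_top below 0.025 m and height (world z) of tool_foot below 0.01 m and angle between tool_foot's own z axis and vertical below 0.08 rad and linear speed of tool below 0.02 m/s); the robot touches nothing.
It fails at once if the hand or arm presses on the meter with the proud cover (contact force between any of the fingers, the arm and meter above 2 N).
It fails at once if a bystander (screwdriver, jar, hand meter, wrench) is moved more than 30 mm (distance of any of screwdriver, jar, handmeter, wrench from where it was at the start of the episode above 0.03 m).
It also fails if it takes over 56 s, if anything falls off the work surface, if the arm or the gripper's body presses on something with over 40 N, if the wrist force passes 120 N, or if a joint passes its speed limit or range.

## Robot

A 6-joint arm with a two-finger parallel gripper is mounted at the origin on the work surface. World frame = base frame: x ahead of the robot, y to its left, z up, the work surface at z = 0. Lengths are in mm, angles in rad, forces in N, time in s.
With the tool pointing down it reaches from about 275 to 1000 mm from the base axis. Payload 8.4 kg.
Tool frame: the origin (TCP) lies at the very end of the fingers, on their centre line; the grasp point (between the pads) lies 19 mm behind it; z points along the fingers, x is the direction in which the jaws open and shut, and the axes are right-handed (so a half turn about z gives the same grasp; the last joint's range is limited). The gripper opens to 85 mm and grips with 20 to 120 N. Pads are 22 mm wide; open, the fingers measure 114 mm over their backs; the gripper's body (76 mm by 85 mm) begins 54 mm behind the grasp point. The pads swing forward as they close: fully open they stand 13 mm farther back than shut.
Start: joints at [1.172, 0.353, 1.633, -0, 1.155, -0.002], TCP at [241.542, 576.442, 201.381] pointing down, gripper open.
Joint ranges: [-2.63, 2.63], [-0.92, 2.1], [0.06, 2.66], [-1.3, 4.44], [0, 2.69], [-3.02, 3.02]. Speed limits (rad/s): [2.22, 2.22, 2.79, 3.14, 3.14, 3.14].

## Interface

Orientations are given as [roll, pitch, yaw] about the fixed x, y, z axes, in that order (R = Rz(yaw) Ry(pitch) Rx(roll)).
In Python, from rig import r gives the robot as it stands.
- The arm moves only by the tool arm_command, never from a script. Its argument "targets" is a list of rows, each a list of 6 numbers: the shift along the tool's x, y, z in m, then the turn, a rotation vector about the tool's x, y, z in rad. A call has 1 to 20 rows; each row shifts and turns the commanded pose from where the row before left it, along the tool's axes as they then stand; what a row does not reach is not made up. A row lasts 1/12 s, in which the tool goes at most 41.7 mm and 7.16 degrees, less where a joint would pass 70% of its speed; a pose out of reach is approached as far as the arm can. A call is refused whole if a number of a shift passes 0.0417 or a number of a turn 0.125, either way. A call with a gripper value outside its range is refused whole. "fingers" is the finger opening in m, from 0 to 0.0854, set as the call begins (left out, the last holds). The fingers move at their own pace and stop on an object; "squeeze" is the grip in N (left out, the last holds). Time passes only in rows, so rows that do not move let the fingers close. It gives the time, the measured TCP pose, the force and the opening at its end, in the units of the state.
- r.sense(): the state, without advancing time (a new reading comes with each control period).
- r.grab_frame(name): name is "scene" or "top" or "wrist"; returns a dict with "image" (420x560x3 uint8, blue, green, red), "fx", "fy", "cx", "cy" (pixels), "xyz" and "orientation" of the camera in the world. Camera axes: x right, y down, z forward; pixel columns grow to the right and rows downward; lengths in mm; the calibration is good to about 2 mm. A picture is of the moment at which its call begins. There is no depth.
- r.sign_off(): hands the job in, once; it reports no verdict.
The state is a dict: "clock": time; "qpos": joint angles; "qvel": joint speeds; "joint_efforts": joint torques, N m; "eef_pos": TCP position; "tcp_rot": TCP orientation; "contact_force": force on the tool from outside, world axes, zero at the start; "wrist_torque": the same for the moment, N m; "opening": opening from 0.0 (shut) to 1.0 (fully open).
Only numpy, scipy, OpenCV 4.12 (cv2) and the standard library are available. Lean on these libraries where they do the work, as an engineer would, in place of code of your own. Each camera call takes 0.05 s, during which the arm holds its last target.

## Working session

There is one attempt and no reset: what is moved stays moved. The work goes in short steps, Python scripts to look and compute and a tool call to move; the robot and the scene stay as the last step left them, time stands still between calls to the robot, and variables do not carry over. Pictures are saved under pics/ and viewed, and the job is handed in when it is done.

Besides the shell and the picture viewer there is one more tool, called after "Request:" by a JSON object that holds its "fn" and its "kwargs". arm_command: Moves the arm, as the interface text tells. Its arguments: {"type":"object","properties":{"targets":{"type":"array"},"fingers":{"type":"number"},"squeeze":{"type":"number"}},"required":["targets"]}

```bash
mkdir -p pics; ls; python3 - <<'E'
from rig import r
import cv2
print(r.sense())
for n in ["scene","top","wrist"]:
    f=r.grab_frame(n); cv2.imwrite(f"pics/{n}0.png",f["image"]); print(n,{k:v for k,v in f.items() if k!="image"})
import pickle
E
```

```text
pics
{'clock': 0.0, 'qpos': array([ 1.17160272e+00,  3.53664027e-01,  1.63414358e+00,  7.38423162e-06,
        1.15519163e+00, -2.37837745e-03]), 'qvel': array([ 0.00021664,  0.00081598, -0.00042231, -0.00091509, -0.00073426,
       -0.00171445]), 'joint_efforts': array([ 1.93361404e-03, -6.05222368e+01, -3.42086649e+01,  8.74624652e-05,
        8.65385751e-03,  2.10050558e-05]), 'eef_pos': array([241.33419752, 575.96056025, 200.6477521 ]), 'tcp_rot': array([-3.14158256e+00,  1.40655781e-03,  1.17397812e+00]), 'contact_force': array([-0.53526408, -0.56099092,  0.01471845]), 'wrist_torque': array([ 0.06287632,  0.01231152, -0.02087792]), 'opening': 1.0020675468632987}
scene {'fx': 496.507459739776, 'fy': 496.507459739776, 'cx': 276.3539506631615, 'cy': 216.12171103380314, 'xyz': array([1178.81570407,  415.689253  ,  801.70979773]), 'orientation': array([-2.3037277 ,  0.00616659,  2.1840339 ])}
top {'fx': 428.42323083457484, 'fy': 428.42323083457484, 'cx': 269.3321000850788, 'cy': 208.46976244807456, 'xyz': array([ 460.17915677,  -50.67287472, 1016.94788836]), 'orientation': array([-3.04986772e+00,  1.78543424e-03, -1.58130277e+00])}
wrist {'fx': 318.46176921095423, 'fy': 318.46176921095423, 'cx': 282.24005316835337, 'cy': 205.09544247061453, 'xyz': array([176.94811599, 601.75028446, 374.11715049]), 'orientation': array([2.86472636e+00, 4.22053973e-04, 1.17477561e+00])}
```

View pics/scene0.png

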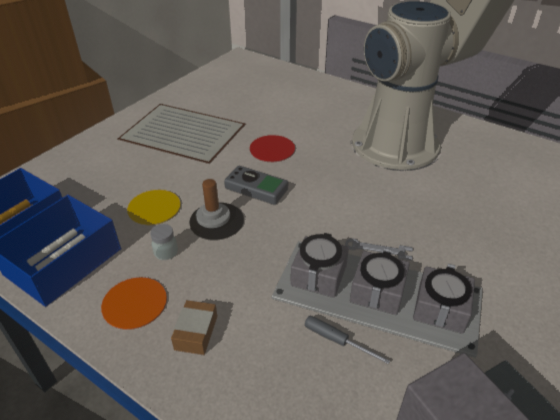

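View pics/top0.png

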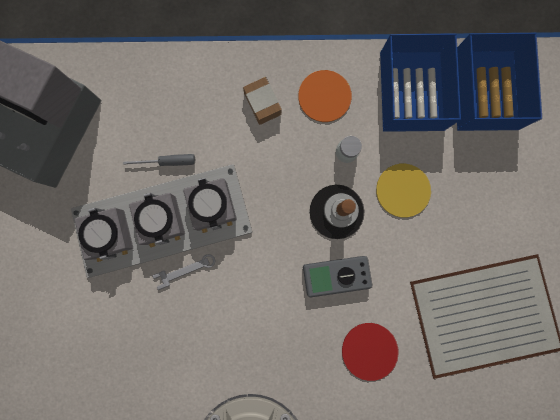

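View pics/wrist0.png

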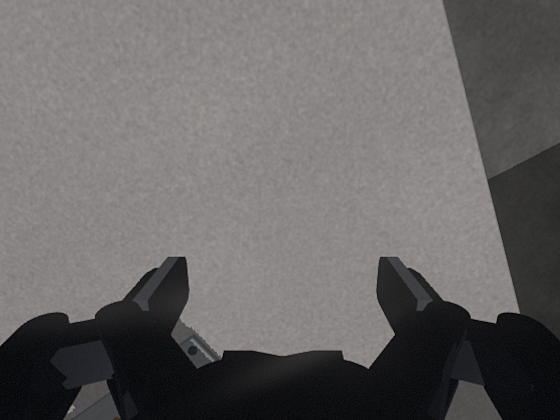

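The top view shows the meters at (98,234), (153,218) and (208,203). The tool is on the black mat at (337,211). The red, yellow and orange discs are decoys. Next I'll work out which cover is proud.

```bash
cat > h.py <<'E'
import numpy as np, cv2
from scipy.spatial.transform import Rotation as Ro
def ray(f,u,v):
    R=Ro.from_euler('xyz',f["orientation"]).as_matrix()
    d=R@np.array([(u-f["cx"])/f["fx"],(v-f["cy"])/f["fy"],1.]); return np.array(f["xyz"]),d
def onz(f,u,v,z):
    o,d=ray(f,u,v); return o+d*(z-o[2])/d[2]
def proj(f,p):
    R=Ro.from_euler('xyz',f["orientation"]).as_matrix()
    c=R.T@(np.asarray(p)-f["xyz"]); return np.array([f["cx"]+f["fx"]*c[0]/c[2],f["cy"]+f["fy"]*c[1]/c[2]])
def two(fa,a,fb,b):
    o1,d1=ray(fa,*a);o2,d2=ray(fb,*b)
    A=np.stack([d1,-d2],1);s=np.linalg.lstsq(A,o2-o1,rcond=None)[0]
    p,q=o1+s[0]*d1,o2+s[1]*d2; return (p+q)/2,np.linalg.norm(p-q)
E
python3 - <<'E'
from rig import r
import cv2,pickle,numpy as np
F={n:r.grab_frame(n) for n in ["scene","top"]}
pickle.dump(F,open("F0.pkl","wb"))
a=cv2.resize(F["scene"]["image"][220:350,260:500],None,fx=3.3,fy=3.3,interpolation=cv2.INTER_CUBIC)
b=cv2.resize(F["top"]["image"][160:290,60:260],None,fx=4,fy=4,interpolation=cv2.INTER_CUBIC)
cv2.imwrite("pics/c1.png",a);cv2.imwrite("pics/c2.png",b)
from h import *
for n in F:
    g=F[n]["image"].max(2)
    m=(g<45).astype(np.uint8)
    k,l,s,c=cv2.connectedComponentsWithStats(m)
    for i in range(1,k):
        if s[i,4]>150: print(n,s[i],c[i].round(1))
E
```

```text
scene [495  98  49  16 204] [519.3 105.2]
scene [489 106  47  16 190] [512.  113.7]
scene [485 116  43  14 172] [506.  122.3]
scene [191 204  52  35 746] [219.9 225.5]
scene [301 234  41  36 483] [320.9 253.2]
scene [361 252  43  37 544] [382.2 271.6]
scene [425 268  47  38 638] [448.1 288.3]
scene [   0  310   58   83 1488] [ 28.7 352.6]
scene [  0 377   8  27 155] [  2.7 390.5]
scene [501 378  59  42 954] [530.5 402.2]
scene [ 41 390  41  30 675] [ 59.6 407.3]
top [  0  97  48  28 275] [ 23.  111.1]
top [188 179  38  48 552] [207.1 203.3]
top [ 310  185   53   54 1293] [332.7 212.6]
top [134 195  38  46 553] [153.1 218.5]
top [ 78 210  39  47 586] [ 98.3 233.9]
top [338 267  17  18 205] [345.8 275.7]
```

View pics/c1.png

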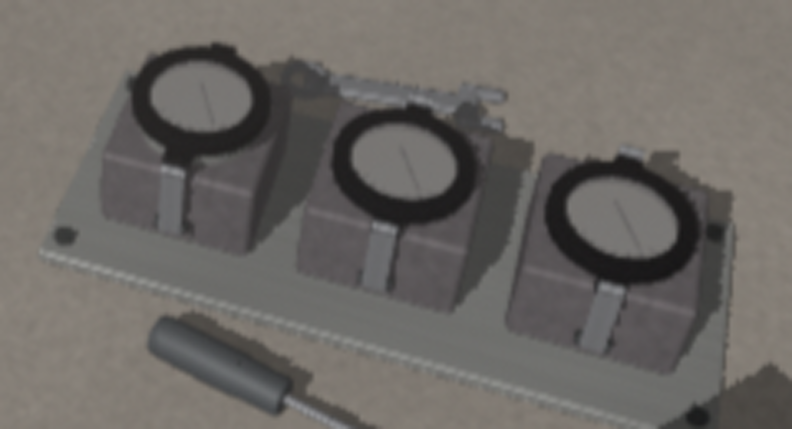

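View pics/c2.png

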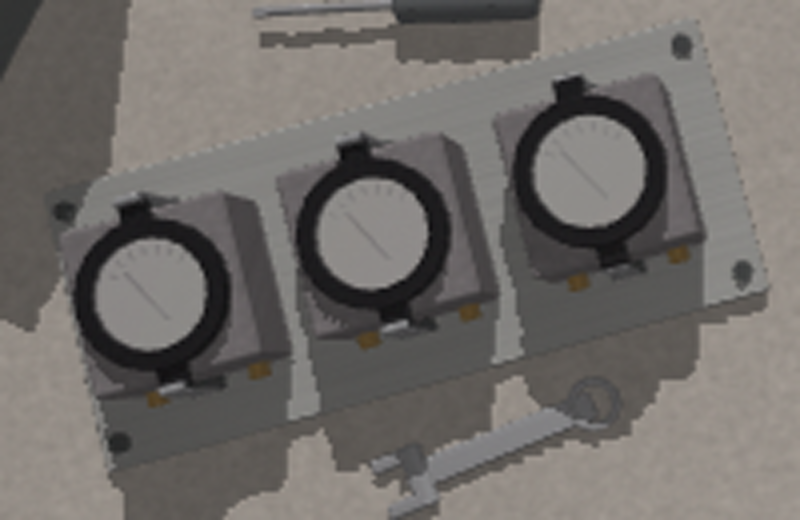

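In the crops, the meter nearest the tool (scene (321,253), top (207,203)) looks proud because its front ear hangs clear. I'll check that by triangulating the window ellipses.

```bash
python3 - <<'E'
import pickle; from h import *
F=pickle.load(open("F0.pkl","rb"))
def ells(f,cs):
    g=f["image"].max(2); S=8; out=[]
    for (u,v) in cs:
        w=32; x0,y0=int(u)-w,int(v)-w
        p=cv2.resize(g[y0:y0+2*w,x0:x0+2*w],None,fx=S,fy=S,interpolation=cv2.INTER_CUBIC)
        m=(p<48).astype(np.uint8)
        cn,h=cv2.findContours(m,cv2.RETR_CCOMP,cv2.CHAIN_APPROX_NONE)
        best=max([c for c,hh in zip(cn,h[0]) if hh[3]>=0],key=cv2.contourArea)
        e=cv2.fitEllipse(cv2.convexHull(best)); c=(np.array(e[0])+.5)/S-.5+[x0,y0]
        out.append((c,np.array(e[1])/S))
    return out
S=ells(F["scene"],[(321,251),(382,270),(448,287)]); T=ells(F["top"],[(207,203),(153,218),(98,234)])
for (a,ea),(b,eb) in zip(S,T):
    p,g=two(F["scene"],a,F["top"],b); print(a.round(1),ea.round(1),b.round(1),eb.round(1),p.round(1),round(g,1))
T0=F["top"]
for z in(82,93):print(z,[onz(T0,*b,z)[:2].round(1) for b,_ in T],[onz(F["scene"],*b,z)[:2].round(1) for b,_ in S])
# mat & tool
for n,c in(("top",(337,211)),("scene",(217,221))):
    im=F[n]["image"]; u,v=c
    cv2.imwrite(f"pics/t_{n}.png",cv2.resize(im[v-55:v+45,u-60:u+60],None,fx=6,fy=6,interpolation=cv2.INTER_CUBIC))
E
```

```text
[320.5 248.8] [23.4 32.7] [206.8 202.4] [29.2 29.9] [561.2  85.3  87.4] 2.6
[381.9 268.5] [24.2 33.9] [152.5 217.9] [28.8 29.8] [529.2 206.4  76.4] 2.4
[448.1 285.5] [24.6 36.3] [ 97.1 233.1] [28.7 29.9] [497.  327.6  76.3] 2.2
82 [array([561.1,  87.2]), array([528.2, 205.9]), array([496.3, 326.4])] [array([557.3,  81.7]), array([535. , 207.1]), array([503.1, 327.5])]
93 [array([559.9,  85.6]), array([527.4, 202.9]), array([495.9, 322. ])] [array([566.8,  86.8]), array([544.8, 210.2]), array([513.5, 328.8])]
```

View pics/t_top.png

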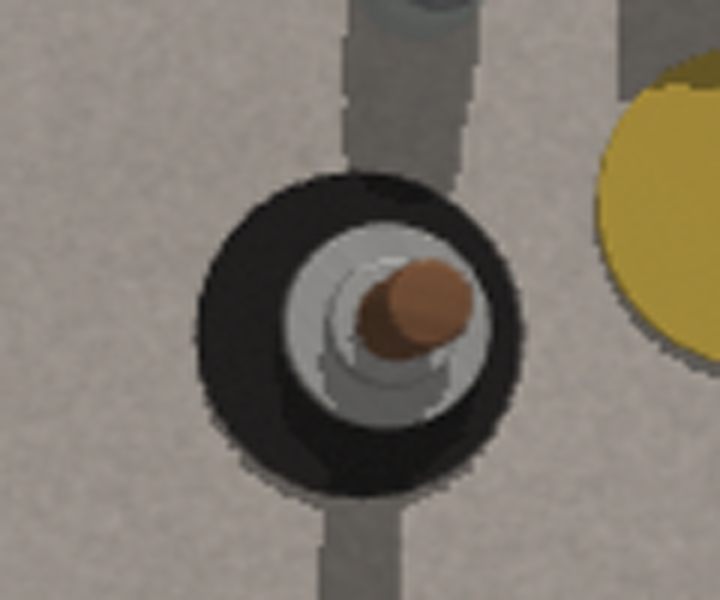

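View pics/t_scene.png

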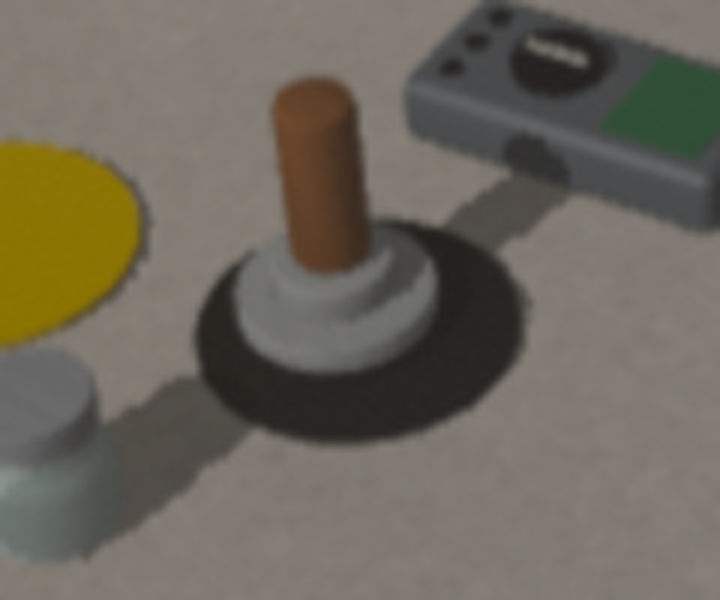

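The first meter's window is 11 mm higher (87.4 against 76.4), so it is the proud one. Spacing is 125 mm, as expected. Next I'll locate the mat and tool.

```bash
python3 - <<'E'
import pickle; from h import *
F=pickle.load(open("F0.pkl","rb"))
# fit by ellipse of contour points projected on plane -> circle
def circ(P):
    A=np.c_[2*P,np.ones(len(P))];s=np.linalg.lstsq(A,(P**2).sum(1),rcond=None)[0]; return s[:2],np.sqrt(s[2]+s[:2]@s[:2])
def rob(P):
    for _ in range(12):
        c,R=circ(P); e=abs(np.linalg.norm(P-c,axis=1)-R); P=P[e<max(1.2,np.percentile(e,85))] if len(P)>30 else P
    return c.round(1),round(R,1),len(P)
for n,(u,v) in(("top",(337,211)),("scene",(217,213))):
    f=F[n];S=6;x0,y0=u-60,v-55
    p=cv2.resize(f["image"][y0:v+45,x0:u+60],None,fx=S,fy=S,interpolation=cv2.INTER_CUBIC)
    hsv=cv2.cvtColor(p,cv2.COLOR_BGR2HSV); g=p.max(2)
    wood=((hsv[...,1]>110)&(hsv[...,0]<14)&(g>50)).astype(np.uint8)
    dark=(g<58).astype(np.uint8)
    def big(m):
        cn,_=cv2.findContours(m,cv2.RETR_EXTERNAL,cv2.CHAIN_APPROX_NONE); return max(cn,key=cv2.contourArea)[:,0]
    def w(c,z): return np.array([onz(f,(q[0]+.5)/S-.5+x0,(q[1]+.5)/S-.5+y0,z)[:2] for q in c])
    print(n,"mat",rob(w(cv2.convexHull(big(dark))[:,0],5)), rob(w(big(dark),5)))
    # foot: grey light inside mat hull
    hull=np.zeros_like(dark);cv2.fillPoly(hull,[cv2.convexHull(big(dark))],1)
    hull=cv2.erode(hull,np.ones((13,13)))
    foot=((dark==0)&(hull>0)).astype(np.uint8)
    fc=big(foot); print(" foot",rob(w(cv2.convexHull(fc)[:,0],23)), cv2.boundingRect(fc))
    wc=big(wood); print(" wood bbox",cv2.boundingRect(wc))
    if n=="top": 
        br=((hsv[...,1]>100)&(hsv[...,0]<14)&(g>95)).astype(np.uint8);print(" top disc",rob(w(big(br),115)))
    else:
        q=wc[wc[:,1]<wc[:,1].min()+25]; print(" handle top", rob(w(q,115)))
E
```

```text
top mat (array([ 544.7, -208.4]), np.float64(64.2), 55) (array([ 544.7, -208.4]), np.float64(63.8), 887)
 foot (array([ 547.2, -216.7]), np.float64(40.6), 52) (282, 221, 211, 207)
 wood bbox (360, 261, 110, 97)
 top disc (array([ 548. , -216.9]), np.float64(13.5), 212)
scene mat (array([ 550.1, -207.1]), np.float64(64.3), 39) (array([ 550.3, -206.9]), np.float64(63.7), 525)
 foot (array([ 557.4, -210.3]), np.float64(42.3), 30) (231, 279, 208, 144)
 wood bbox (275, 130, 89, 188)
 handle top (array([ 553. , -215.3]), np.float64(13.5), 91)
```

Request:
{"fn": "arm_command", "kwargs": {"targets": [[0, 0, -0.004, 0, 0, 0.117], [0, 0, -0.004, 0, 0, 0.117], [0, 0, -0.004, 0, 0, 0.117], [0, 0, -0.004, 0, 0, 0.117], [0, 0, -0.004, 0, 0, 0.117], [0, 0, -0.004, 0, 0, 0.117], [0, 0, -0.004, 0, 0, 0.117], [0, 0, -0.004, 0, 0, 0.117], [0, 0, -0.004, 0, 0, 0.117], [0, 0, -0.004, 0, 0, 0.117], [0, 0, 0, 0, 0, 0]], "fingers": 0.0854}}

```text
clock: 1.17
eef_pos: [241.7, 576.8, 242.1]
tcp_rot: [-3.141, -0.0, -0.001]
contact_force: [0.6, 0.6, -0.4]
opening: 0.996
```

Request:
{"fn": "arm_command", "kwargs": {"targets": [[0.005, 0.012, 0, 0, 0, 0], [0.012, 0.03, 0, 0, 0, 0], [0.012, 0.03, 0, 0, 0, 0], [0.012, 0.03, 0, 0, 0, 0], [0.012, 0.03, 0, 0, 0, 0], [0.012, 0.03, 0, 0, 0, 0], [0.012, 0.03, 0, 0, 0, 0], [0.012, 0.03, 0, 0, 0, 0], [0.012, 0.03, 0, 0, 0, 0], [0.012, 0.03, 0, 0, 0, 0], [0.012, 0.03, 0, 0, 0, 0], [0.012, 0.03, 0, 0, 0, 0], [0.012, 0.03, 0, 0, 0, 0], [0.012, 0.03, 0, 0, 0, 0], [0.012, 0.03, 0, 0, 0, 0], [0.012, 0.03, 0, 0, 0, 0], [0.012, 0.03, 0, 0, 0, 0], [0.012, 0.03, 0, 0, 0, 0]]}}

```text
clock: 2.67
eef_pos: [452.2, 53.1, 241.2]
tcp_rot: [3.141, 0.0, 0.008]
contact_force: [0.1, 0.7, 0.5]
opening: 0.998
```

Request:
{"fn": "arm_command", "kwargs": {"targets": [[0.012, 0.03, 0, 0, 0, 0], [0.012, 0.03, 0, 0, 0, 0], [0.012, 0.03, 0, 0, 0, 0], [0.012, 0.03, 0, 0, 0, 0], [0.012, 0.03, 0, 0, 0, 0], [0.012, 0.03, 0, 0, 0, 0], [0.012, 0.03, 0, 0, 0, 0], [0, 0.03, 0, 0, 0, 0], [0, 0.02, 0, 0, 0, 0], [0, 0.011, 0, 0, 0, 0], [0, 0, 0, 0, 0, 0], [0, 0, 0, 0, 0, 0]]}}

```text
clock: 3.67
eef_pos: [537.0, -215.2, 241.0]
tcp_rot: [-3.141, 0.001, 0.004]
contact_force: [-0.6, -0.5, 0.1]
opening: 1.001
```

```bash
python3 - <<'E'
from rig import r
import pickle,cv2
s=r.sense();print(s["clock"],s["eef_pos"],s["tcp_rot"])
F={n:r.grab_frame(n) for n in["wrist","top"]};pickle.dump(F,open("F1.pkl","wb"))
cv2.imwrite("pics/w1.png",F["wrist"]["image"]);print(F["wrist"]["xyz"],F["wrist"]["orientation"])
E
```

```text
3.6667 [ 537.00047871 -215.15395815  241.04219119] [-3.14090201e+00  7.04132138e-04  4.48994167e-03]
[ 536.4111129  -147.1173367   414.49229678] [2.86580492e+00 9.23986785e-04 5.24329312e-03]
```

View pics/w1.png

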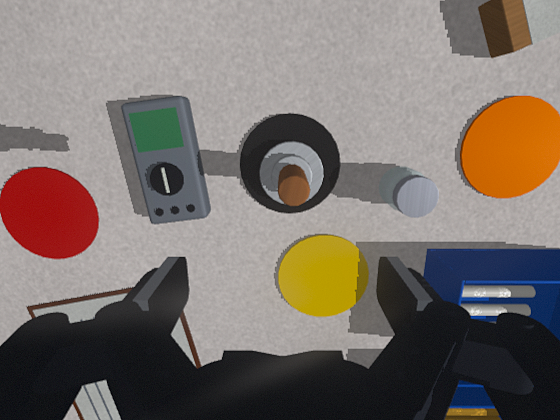

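The wrist view shows the black mat at (290,163) with the tool on it at (292,175). The hand meter is to the left at (165,160) and the jar to the right at (415,195). I'll measure with this view too.

```bash
python3 - <<'E'
import pickle; from h import *
f=pickle.load(open("F1.pkl","rb"))["wrist"]
def circ(P):
    A=np.c_[2*P,np.ones(len(P))];s=np.linalg.lstsq(A,(P**2).sum(1),rcond=None)[0]; return s[:2],np.sqrt(s[2]+s[:2]@s[:2])
def rob(P):
    for _ in range(12):
        c,R=circ(P); e=abs(np.linalg.norm(P-c,axis=1)-R); P=P[e<max(1.2,np.percentile(e,85))] if len(P)>30 else P
    return c.round(1),round(R,1),len(P)
S=6;x0,y0=230,105
p=cv2.resize(f["image"][y0:y0+115,x0:x0+120],None,fx=S,fy=S,interpolation=cv2.INTER_CUBIC)
hsv=cv2.cvtColor(p,cv2.COLOR_BGR2HSV); g=p.max(2)
cv2.imwrite("pics/wc.png",p)
def big(m):
    cn,_=cv2.findContours(m.astype(np.uint8),cv2.RETR_EXTERNAL,cv2.CHAIN_APPROX_NONE); return max(cn,key=cv2.contourArea)[:,0]
def w(c,z): return np.array([onz(f,(q[0]+.5)/S-.5+x0,(q[1]+.5)/S-.5+y0,z)[:2] for q in c])
d=g<58
H=cv2.convexHull(big(d)); print("mat",rob(w(H[:,0],5)))
hull=np.zeros(d.shape,np.uint8);cv2.fillPoly(hull,[H],1);hull=cv2.erode(hull,np.ones((13,13)))
print("foot",rob(w(cv2.convexHull(big((~d)&(hull>0)))[:,0],23)))
wood=(hsv[...,1]>100)&(hsv[...,0]<14)&(g>50)
b=big(wood);print("wood",cv2.boundingRect(b)); 
q=b[b[:,1]>b[:,1].max()-35];print("top",rob(w(q,115)))
E
```

```text
mat (array([ 545.5, -209.1]), np.float64(64.3), 74)
foot (array([ 547.6, -217.4]), np.float64(40.4), 57)
wood (288, 359, 192, 248)
top (array([ 547.6, -218.3]), np.float64(14.2), 151)
```

View pics/wc.png

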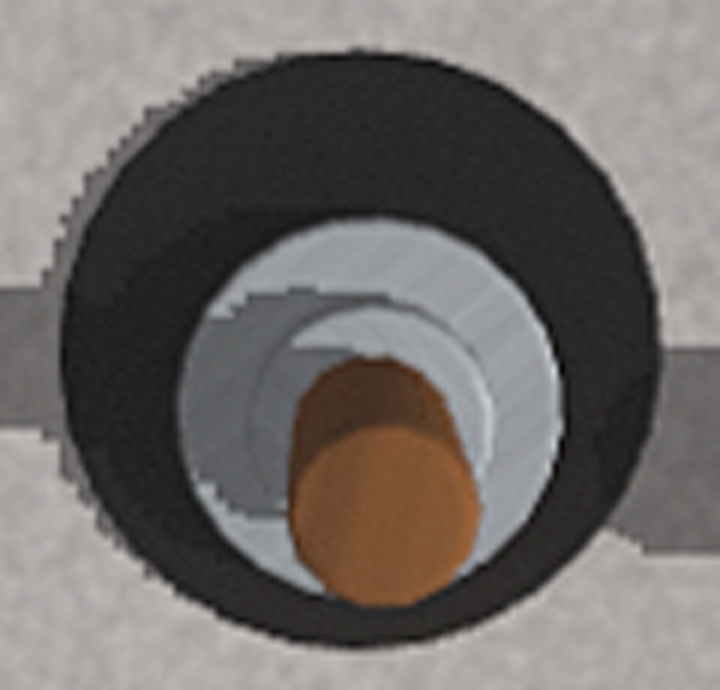

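The tool is at (547.5,-217) and the mat at (545.3,-209). The top and wrist views agree.

Request:
{"fn": "arm_command", "kwargs": {"targets": [[0.0105, 0.002, 0, 0, 0, 0.004], [0, 0, 0.02, 0, 0, 0], [0, 0, 0.025, 0, 0, 0], [0, 0, 0.025, 0, 0, 0], [0, 0, 0.025, 0, 0, 0], [0, 0, 0.025, 0, 0, 0], [0, 0, 0.025, 0, 0, 0], [0, 0, 0.02, 0, 0, 0], [0, 0, 0.015, 0, 0, 0], [0, 0, 0.006, 0, 0, 0], [0, 0, 0, 0, 0, 0], [0, 0, 0, 0, 0, 0]]}}

```text
clock: 4.77
eef_pos: [548.9, -216.9, 55.8]
tcp_rot: [3.142, -0.0, 0.001]
contact_force: [0.5, -0.7, 1.1]
opening: 0.999
```

```bash
python3 - <<'E'
from rig import r
import cv2
a=r.grab_frame("wrist")["image"];cv2.imwrite("pics/w2.png",a)
b=r.grab_frame("scene")["image"];cv2.imwrite("pics/s2.png",cv2.resize(b[130:280,130:330],None,fx=4,fy=4))
E
```

```text
(no output)
```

View pics/w2.png

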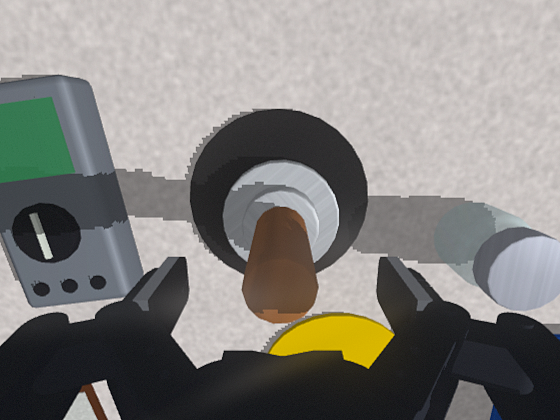

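View pics/s2.png

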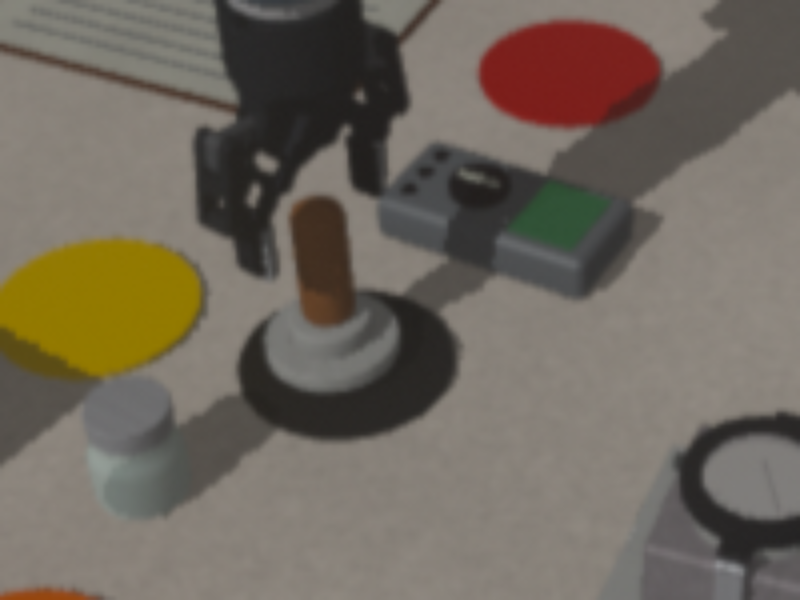

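```bash
python3 - <<'E'
from rig import r
from h import *
s=r.grab_frame("scene");w=r.grab_frame("wrist")
for n,f in(("s",s),("w",w)):
  for z in(39,56,69,80,115):
    print(n,z,[proj(f,(548+d,-217,z)).round(0) for d in(-43,0,43)])
E
```

```text
s 39 [array([224., 197.]), array([213., 207.]), array([200., 217.])]
s 56 [array([224., 192.]), array([212., 202.]), array([200., 212.])]
s 69 [array([223., 188.]), array([211., 197.]), array([199., 207.])]
s 80 [array([223., 184.]), array([211., 194.]), array([198., 204.])]
s 115 [array([222., 172.]), array([209., 181.]), array([197., 191.])]
w 39 [array([213., 225.]), array([281., 225.]), array([349., 225.])]
w 56 [array([207., 235.]), array([281., 235.]), array([354., 235.])]
w 69 [array([202., 244.]), array([281., 244.]), array([360., 244.])]
w 80 [array([196., 252.]), array([281., 252.]), array([365., 252.])]
w 115 [array([174., 288.]), array([280., 288.]), array([386., 288.])]
```

The fingers straddle the handle, with the tips above the collar. Now I'll close them.

Request:
{"fn": "arm_command", "kwargs": {"targets": [[-0.001, 0, 0, 0, 0, 0], [0, 0, 0, 0, 0, 0], [0, 0, 0, 0, 0, 0], [0, 0, 0, 0, 0, 0], [0, 0, 0, 0, 0, 0], [0, 0, 0, 0, 0, 0], [0, 0, 0, 0, 0, 0], [0, 0, 0, 0, 0, 0], [0, 0, 0, 0, 0, 0], [0, 0, 0, 0, 0, 0], [0, 0, 0, 0, 0, 0], [0, 0, 0, 0, 0, 0]], "fingers": 0.0, "squeeze": 70}}

```text
clock: 5.97
eef_pos: [547.7, -217.5, 55.8]
tcp_rot: [3.141, -0.001, -0.0]
contact_force: [0.9, 0.3, 6.0]
opening: 0.357
```

```bash
python3 - <<'E'
from rig import r
import cv2
s=r.sense();print(s["eef_pos"],s["contact_force"],s["wrist_torque"])
a=r.grab_frame("wrist")["image"];cv2.imwrite("pics/w3.png",a)
b=r.grab_frame("scene")["image"];cv2.imwrite("pics/s3.png",cv2.resize(b[130:280,130:330],None,fx=4,fy=4))
E
```

```text
[ 547.67409748 -217.48105964   55.76808586] [0.89742569 0.31728368 6.03003209] [0.02514262 0.07403633 0.0050943 ]
```

View pics/w3.png

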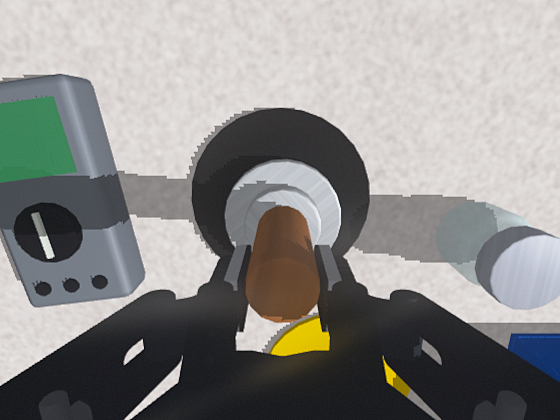

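View pics/s3.png

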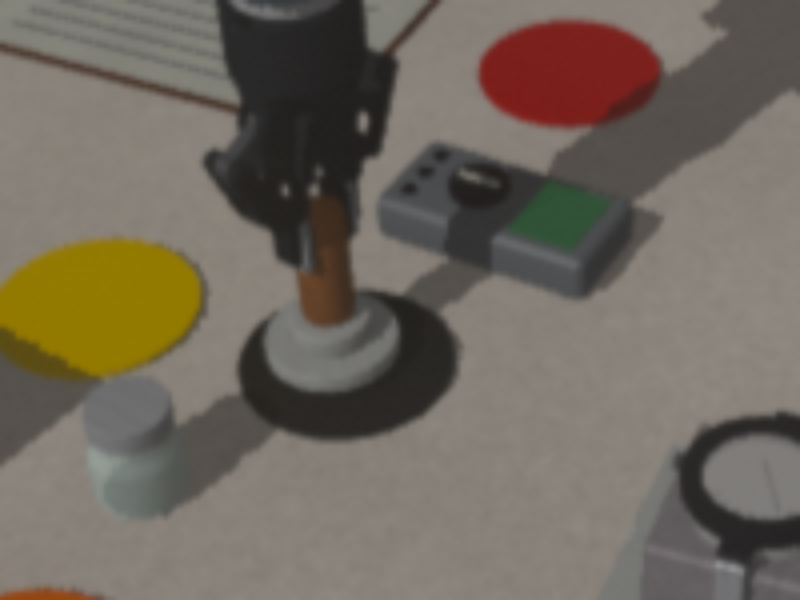

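Gripped at a 30.5 mm opening. I'll lift and carry it toward the proud meter.

Request:
{"fn": "arm_command", "kwargs": {"targets": [[0, 0, -0.008, 0, 0, 0], [0, 0, -0.015, 0, 0, 0], [0, 0, -0.02, 0, 0, 0], [0, 0, -0.02, 0, 0, 0], [0, 0, -0.02, 0, 0, 0], [0, 0, -0.02, 0, 0, 0], [0, 0, -0.02, 0, 0, 0], [0, 0, -0.015, 0, 0, 0], [0, 0, -0.012, 0, 0, 0], [0, 0, 0, 0, 0, 0]]}}

```text
clock: 6.9
eef_pos: [547.9, -217.7, 207.6]
tcp_rot: [3.141, -0.002, 0.0]
contact_force: [0.9, -0.0, -3.8]
opening: 0.353
```

Request:
{"fn": "arm_command", "kwargs": {"targets": [[0, -0.0085, 0, 0, 0, 0], [0.001, -0.018, 0, 0, 0, 0], [0.001, -0.02, 0, 0, 0, 0], [0.001, -0.02, 0, 0, 0, 0], [0.001, -0.02, 0, 0, 0, 0], [0.001, -0.02, 0, 0, 0, 0], [0.001, -0.02, 0, 0, 0, 0], [0.001, -0.02, 0, 0, 0, 0], [0.001, -0.02, 0, 0, 0, 0], [0.001, -0.02, 0, 0, 0, 0], [0.001, -0.02, 0, 0, 0, 0], [0.001, -0.02, 0, 0, 0, 0], [0.001, -0.02, 0, 0, 0, 0], [0.001, -0.02, 0, 0, 0, 0], [0, -0.018, 0, 0, 0, 0], [0, -0.012, 0, 0, 0, 0], [0, -0.006, 0, 0, 0, 0], [0, 0, 0, 0, 0, 0], [0, 0, 0, 0, 0, 0], [0, 0, 0, 0, 0, 0]]}}

```text
clock: 8.57
eef_pos: [560.0, 84.4, 205.1]
tcp_rot: [3.141, 0.001, -0.0]
contact_force: [-0.7, -0.7, -5.0]
opening: 0.353
```

```bash
python3 - <<'E'
from rig import r
import cv2,pickle
s=r.sense();print(s["eef_pos"],s["tcp_rot"],s["contact_force"],s["wrist_torque"],s["opening"])
F={n:r.grab_frame(n) for n in["wrist","scene","top"]};pickle.dump(F,open("F4.pkl","wb"))
cv2.imwrite("pics/w4.png",F["wrist"]["image"])
cv2.imwrite("pics/s4.png",cv2.resize(F["scene"]["image"][130:330,240:500],None,fx=3,fy=3))
cv2.imwrite("pics/t4.png",cv2.resize(F["top"]["image"][120:280,100:300],None,fx=3.5,fy=3.5))
E
```

```text
[560.00466572  84.38905139 205.09953983] [ 3.14109192e+00  5.36511970e-04 -3.38546869e-04] [-0.66283263 -0.74630392 -5.01875116] [-0.0112951   0.01528087 -0.0290919 ] 0.3529847765606007
```

View pics/w4.png

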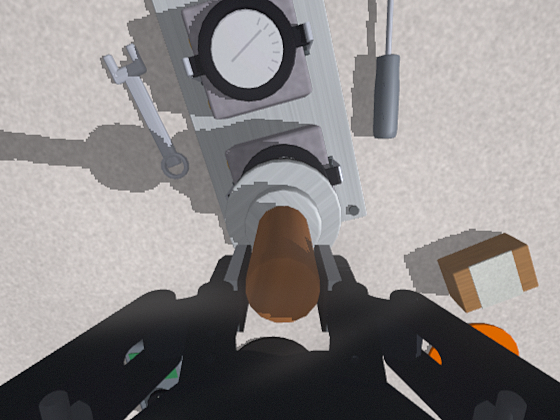

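View pics/s4.png

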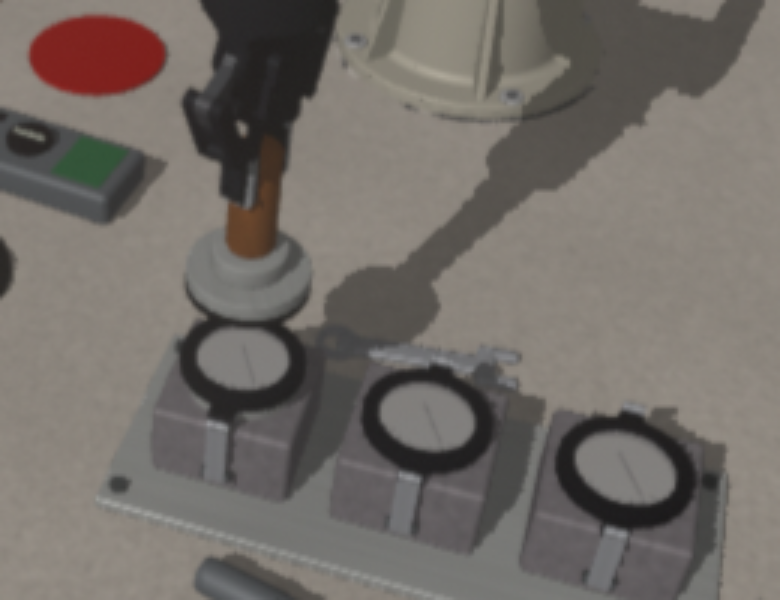

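The wrist view shows the foot still square to the gripper at (283,200). It is over the proud cover, with the rim visible just behind it at (285,160). Now I'll centre it and descend.

Request:
{"fn": "arm_command", "kwargs": {"targets": [[0.0005, -0.0015, 0.005, 0, 0, 0], [0, 0, 0.012, 0, 0, 0], [0, 0, 0.012, 0, 0, 0], [0, 0, 0.012, 0, 0, 0], [0, 0, 0.007, 0, 0, 0], [0, 0, 0.004, 0, 0, 0], [0, 0, 0, 0, 0, 0], [0, 0, 0, 0, 0, 0], [0, 0, 0, 0, 0, 0]]}}

```text
clock: 9.47
eef_pos: [561.2, 86.8, 153.8]
tcp_rot: [-3.141, -0.001, 0.0]
contact_force: [0.3, -0.8, -3.7]
opening: 0.352
```

```bash
python3 - <<'E'
from rig import r
import cv2,pickle
F={n:r.grab_frame(n) for n in["scene","wrist"]}
a=cv2.resize(F["scene"]["image"][170:310,250:390],None,fx=4,fy=4);b=cv2.resize(F["wrist"]["image"][60:260,180:400],None,fx=2,fy=2)
b=cv2.copyMakeBorder(b[:,:230*2][:, 110:330],0,160,0,0,cv2.BORDER_CONSTANT)
cv2.imwrite("pics/s5.png",cv2.hconcat([a,b]))
E
```

```text
(no output)
```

View pics/s5.png

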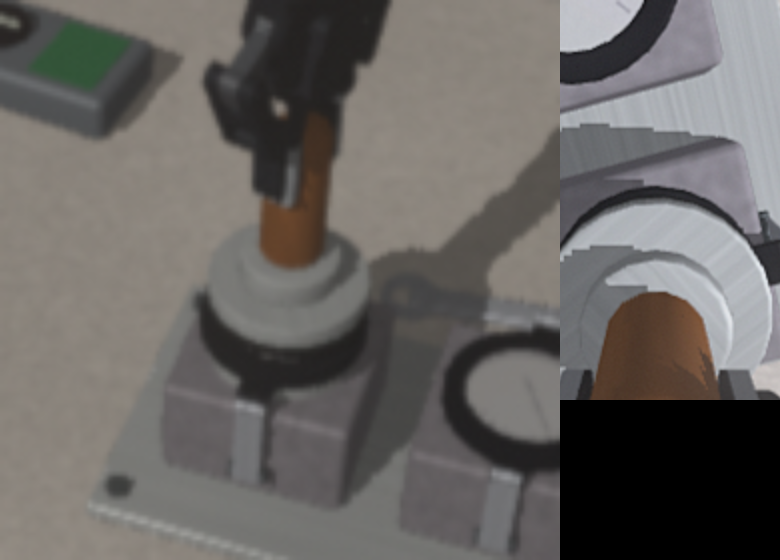

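The foot is about 10 mm above the cover and centred in both views. Pressing slowly.

Request:
{"fn": "arm_command", "kwargs": {"targets": [[0, 0, 0.003, 0, 0, 0], [0, 0, 0.003, 0, 0, 0], [0, 0, 0.002, 0, 0, 0], [0, 0, 0.002, 0, 0, 0], [0, 0, 0.002, 0, 0, 0], [0, 0, 0, 0, 0, 0], [0, 0, 0, 0, 0, 0]]}}

```text
clock: 10.15
eef_pos: [560.8, 86.7, 141.6]
tcp_rot: [-3.142, -0.0, 0.0]
contact_force: [-1.8, 0.2, 1.1]
opening: 0.349
```

Request:
{"fn": "arm_command", "kwargs": {"targets": [[0, 0, 0.002, 0, 0, 0], [0, 0, 0.002, 0, 0, 0], [0, 0, 0.002, 0, 0, 0], [0, 0, 0.002, 0, 0, 0], [0, 0, 0, 0, 0, 0]]}}

```text
clock: 10.57
eef_pos: [560.7, 86.7, 132.9]
tcp_rot: [-3.142, 0.0, -0.0]
contact_force: [0.5, 0.2, -4.8]
opening: 0.354
```

Request:
{"fn": "arm_command", "kwargs": {"targets": [[0, 0, 0.001, 0, 0, 0], [0, 0, 0.001, 0, 0, 0], [0, 0, 0.001, 0, 0, 0], [0, 0, 0, 0, 0, 0], [0, 0, 0, 0, 0, 0]]}}

```text
clock: 10.98
eef_pos: [561.2, 86.8, 132.5]
tcp_rot: [-3.141, -0.001, -0.0]
contact_force: [-6.1, -0.4, 19.0]
opening: 0.357
```

It's against a hard stop at about 23 N. I'll press a touch more and hold.

Request:
{"fn": "arm_command", "kwargs": {"targets": [[0, 0, 0.001, 0, 0, 0], [0, 0, 0, 0, 0, 0], [0, 0, 0, 0, 0, 0], [0, 0, 0, 0, 0, 0], [0, 0, 0, 0, 0, 0], [0, 0, 0, 0, 0, 0], [0, 0, 0, 0, 0, 0], [0, 0, 0, 0, 0, 0], [0, 0, 0, 0, 0, 0], [0, 0, 0, 0, 0, 0]]}}

```text
clock: 11.82
eef_pos: [561.4, 86.8, 132.4]
tcp_rot: [-3.141, -0.002, -0.0]
contact_force: [-9.3, -0.8, 27.0]
opening: 0.353
```

```bash
python3 - <<'E'
from rig import r
import cv2
s=r.sense();print(s["eef_pos"],s["contact_force"],s["wrist_torque"])
a=cv2.resize(r.grab_frame("scene")["image"][170:310,250:450],None,fx=4,fy=4)
cv2.imwrite("pics/s6.png",a)
E
```

```text
[561.35387149  86.84751586 132.40067473] [-9.30532109 -0.81186643 27.04180167] [-0.24048944  2.19787706 -0.02275931]
```

View pics/s6.png

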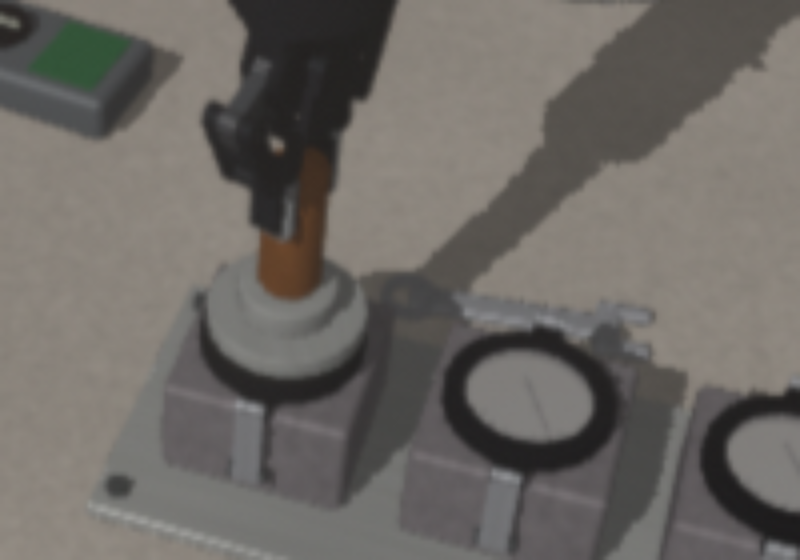

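The cover is home: its rim is flush like its neighbours, at TCP z 132.4, which puts the foot at about 82. Now I'll lift off and take the tool back.

Request:
{"fn": "arm_command", "kwargs": {"targets": [[0, 0, -0.004, 0, 0, 0], [0, 0, -0.006, 0, 0, 0], [0, 0, -0.012, 0, 0, 0], [0, 0, -0.015, 0, 0, 0], [0, 0, -0.015, 0, 0, 0], [0, 0, -0.01, 0, 0, 0], [0, 0, -0.006, 0, 0, 0], [0, 0, 0, 0, 0, 0], [0, 0, 0, 0, 0, 0]]}}

```text
clock: 12.62
eef_pos: [560.6, 86.7, 197.3]
tcp_rot: [-3.142, -0.0, 0.0]
contact_force: [-0.4, 0.1, -4.1]
opening: 0.355
```

Request:
{"fn": "arm_command", "kwargs": {"targets": [[-0.001, 0.01, 0, 0, 0, 0], [-0.001, 0.018, 0, 0, 0, 0], [-0.001, 0.02, 0, 0, 0, 0], [-0.001, 0.02, 0, 0, 0, 0], [-0.001, 0.02, 0, 0, 0, 0], [-0.001, 0.02, 0, 0, 0, 0], [-0.001, 0.02, 0, 0, 0, 0], [-0.001, 0.02, 0, 0, 0, 0], [-0.001, 0.02, 0, 0, 0, 0], [-0.001, 0.02, 0, 0, 0, 0], [-0.001, 0.02, 0, 0, 0, 0], [-0.001, 0.02, 0, 0, 0, 0], [-0.001, 0.02, 0, 0, 0, 0], [-0.001, 0.018, 0, 0, 0, 0], [-0.001, 0.015, 0, 0, 0, 0], [0, 0.01, 0, 0, 0, 0], [0, 0.005, 0, 0, 0, 0], [0, 0, 0, 0, 0, 0], [0, 0, 0, 0, 0, 0], [0, 0, 0, 0, 0, 0]]}}

```text
clock: 14.28
eef_pos: [545.6, -208.6, 197.2]
tcp_rot: [-3.141, 0.0, 0.0]
contact_force: [0.5, 0.1, -4.1]
opening: 0.353
```

```bash
python3 - <<'E'
from rig import r
import cv2
s=r.sense();print(s["eef_pos"],s["tcp_rot"],s["contact_force"],s["wrist_torque"])
a=cv2.resize(r.grab_frame("scene")["image"][120:310,150:400],None,fx=3,fy=3)
cv2.imwrite("pics/s7.png",a)
cv2.imwrite("pics/w7.png",r.grab_frame("wrist")["image"])
E
```

```text
[ 545.61565312 -208.58978061  197.16601614] [-3.14109982e+00  4.10296825e-04  4.30524184e-04] [ 0.53076723  0.13632843 -4.1212587 ] [ 0.04138564 -0.02168038  0.01276682]
```

View pics/s7.png

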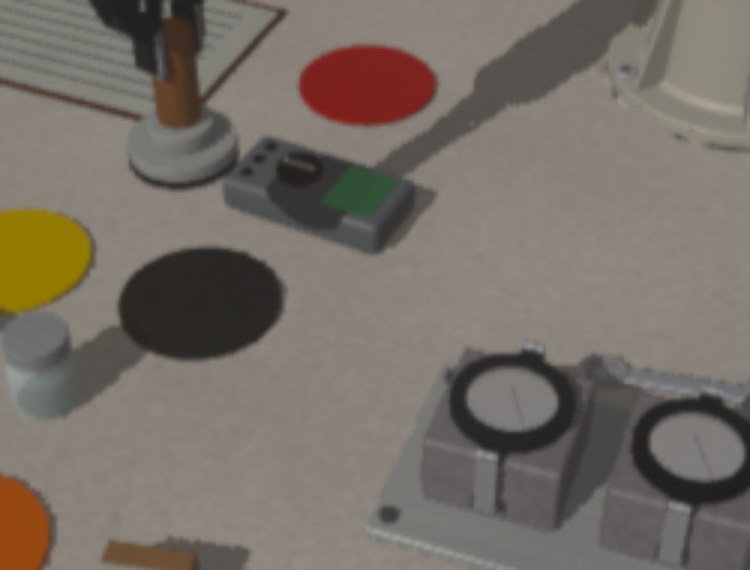

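View pics/w7.png

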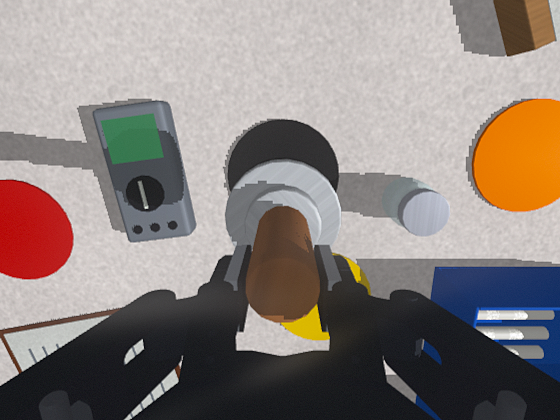

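The cover is seated and stayed down. Now I'll lower the tool onto the mat.

Request:
{"fn": "arm_command", "kwargs": {"targets": [[0, 0, 0.01, 0, 0, 0], [0, 0, 0.02, 0, 0, 0], [0, 0, 0.02, 0, 0, 0], [0, 0, 0.02, 0, 0, 0], [0, 0, 0.02, 0, 0, 0], [0, 0, 0.02, 0, 0, 0], [0, 0, 0.012, 0, 0, 0], [0, 0, 0.008, 0, 0, 0], [0, 0, 0.004, 0, 0, 0], [0, 0, 0.002, 0, 0, 0], [0, 0, 0.002, 0, 0, 0], [0, 0, 0.001, 0, 0, 0], [0, 0, 0, 0, 0, 0], [0, 0, 0, 0, 0, 0]]}}

```text
clock: 15.55
eef_pos: [546.1, -209.5, 59.0]
tcp_rot: [3.141, -0.001, -0.0]
contact_force: [-0.4, 0.0, -5.6]
opening: 0.353
```

Request:
{"fn": "arm_command", "kwargs": {"targets": [[0, 0, 0.001, 0, 0, 0], [0, 0, 0.001, 0, 0, 0], [0, 0, 0.001, 0, 0, 0], [0, 0, 0, 0, 0, 0], [0, 0, 0, 0, 0, 0]]}}

```text
clock: 15.97
eef_pos: [546.0, -209.5, 55.8]
tcp_rot: [3.141, -0.001, -0.0]
contact_force: [-0.6, 1.1, 0.9]
opening: 0.353
```

Touching the mat: the weight is off the gripper. Releasing slightly first, then fully.

Request:
{"fn": "arm_command", "kwargs": {"targets": [[0, 0, 0, 0, 0, 0], [0, 0, 0, 0, 0, 0], [0, 0, 0, 0, 0, 0], [0, 0, 0, 0, 0, 0], [0, 0, 0, 0, 0, 0], [0, 0, 0, 0, 0, 0]], "fingers": 0.045}}

```text
clock: 16.47
eef_pos: [545.7, -209.4, 55.4]
tcp_rot: [3.142, -0.0, 0.0]
contact_force: [0.5, 0.4, 0.6]
opening: 0.529
```

Request:
{"fn": "arm_command", "kwargs": {"targets": [[0, 0, 0, 0, 0, 0], [0, 0, 0, 0, 0, 0], [0, 0, 0, 0, 0, 0], [0, 0, 0, 0, 0, 0], [0, 0, 0, 0, 0, 0], [0, 0, -0.01, 0, 0, 0], [0, 0, -0.02, 0, 0, 0], [0, 0, -0.025, 0, 0, 0], [0, 0, -0.025, 0, 0, 0], [0, 0, -0.025, 0, 0, 0], [0, 0, -0.025, 0, 0, 0], [0, 0, -0.025, 0, 0, 0], [0, 0, -0.02, 0, 0, 0], [0, 0, -0.01, 0, 0, 0], [0, 0, 0, 0, 0, 0], [0, 0, 0, 0, 0, 0], [0, 0, 0, 0, 0, 0]], "fingers": 0.0854}}

```text
clock: 17.88
eef_pos: [544.9, -209.0, 239.0]
tcp_rot: [-3.141, 0.002, 0.0]
contact_force: [-0.3, -0.0, -0.3]
opening: 0.996
```

```bash
python3 - <<'E'
from rig import r
from h import *
f=r.grab_frame("wrist");s=r.grab_frame("scene");t=r.grab_frame("top")
cv2.imwrite("pics/w8.png",f["image"]);cv2.imwrite("pics/s8.png",s["image"]);cv2.imwrite("pics/t8.png",t["image"])
def circ(P):
    A=np.c_[2*P,np.ones(len(P))];s=np.linalg.lstsq(A,(P**2).sum(1),rcond=None)[0]; return s[:2],np.sqrt(s[2]+s[:2]@s[:2])
def rob(P):
    for _ in range(12):
        c,R=circ(P); e=abs(np.linalg.norm(P-c,axis=1)-R); P=P[e<max(1.2,np.percentile(e,85))] if len(P)>30 else P
    return c.round(1),round(R,1),len(P)
S=6;u,v=proj(f,(546,-209,5)).astype(int);x0,y0=u-60,v-60
p=cv2.resize(f["image"][y0:y0+120,x0:x0+120],None,fx=S,fy=S,interpolation=cv2.INTER_CUBIC);g=p.max(2);hsv=cv2.cvtColor(p,cv2.COLOR_BGR2HSV)
def big(m):
    cn,_=cv2.findContours(m.astype(np.uint8),cv2.RETR_EXTERNAL,cv2.CHAIN_APPROX_NONE); return max(cn,key=cv2.contourArea)[:,0]
def w(c,z): return np.array([onz(f,(q[0]+.5)/S-.5+x0,(q[1]+.5)/S-.5+y0,z)[:2] for q in c])
d=g<58
H=cv2.convexHull(big(d)); print("mat",rob(w(H[:,0],5)))
hull=np.zeros(d.shape,np.uint8);cv2.fillPoly(hull,[H],1);hull=cv2.erode(hull,np.ones((13,13)))
print("foot",rob(w(cv2.convexHull(big((~d)&(hull>0)))[:,0],23)))
b=big((hsv[...,1]>100)&(hsv[...,0]<14)&(g>50));q=b[b[:,1]>b[:,1].max()-35];print("top",rob(w(q,115)))
E
```

```text
mat (array([ 545.6, -209.1]), np.float64(64.3), 77)
foot (array([ 546.3, -209.4]), np.float64(40.4), 59)
top (array([ 546.2, -211.2]), np.float64(13.4), 152)
```

View pics/w8.png

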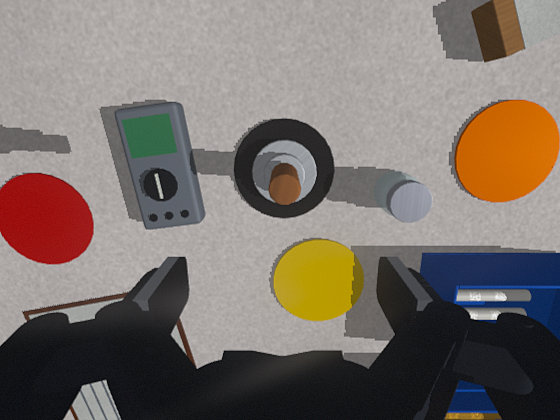

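View pics/s8.png

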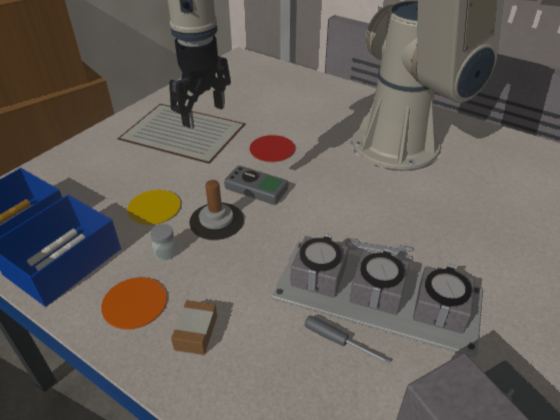

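The tool stands upright in the middle of its mat, less than 1 mm off centre. Bystanders haven't moved and the gripper is clear. One last check on the cover's height before I hand in.

```bash
python3 - <<'E'
from rig import r
from h import *
s=r.grab_frame("scene");t=r.grab_frame("top")
def ell(f,c,w=32,S=8):
    g=f["image"].max(2);x0,y0=c[0]-w,c[1]-w
    p=cv2.resize(g[y0:y0+2*w,x0:x0+2*w],None,fx=S,fy=S,interpolation=cv2.INTER_CUBIC)
    cn,h=cv2.findContours((p<48).astype(np.uint8),cv2.RETR_CCOMP,cv2.CHAIN_APPROX_NONE)
    b=max([c for c,hh in zip(cn,h[0]) if hh[3]>=0],key=cv2.contourArea)
    return (np.array(cv2.fitEllipse(cv2.convexHull(b))[0])+.5)/S-.5+[x0,y0]
for a,b in zip([(321,254),(382,270)],[(207,203),(153,218)]): print(two(s,ell(s,a),t,ell(t,b)))
print(r.sign_off())
E
```

```text
(array([561.28939086,  85.2179792 ,  76.56707371]), np.float64(2.62702232226409))
(array([529.15754467, 206.37918661,  76.39476886]), np.float64(2.4238632615285662))
the job is handed in; nothing more can be done
None
```

The proud cover is pressed home and the seating tool is back upright in the middle of its black mat. I handed the job in at about 18 s of the 56 s allowed, and the hand-in gave no verdict.

- **Which meter:** the proud one was the meter nearest the tool. Its window measured 11 mm higher than the two others.
- **Pressing:** I gripped the wooden handle and centred the foot on the cover. It hit a hard stop with the foot at about 82 mm, and I held it there for nearly a second at 19–27 N.
- **Cover:** its window now measures 76.6 mm against 76.4 mm for its neighbour; it was 87.4 mm at the start. So it is fully seated and stayed down.
- **Tool:** the foot is less than 1 mm from the mat's centre. The handle's top is 2 mm from being directly above the foot, which makes it upright to about 0.02 rad.
- **Gripper and bystanders:** the gripper is open and well clear of the tool. By eye, none of the bystanders have moved; I did not measure them.

**Disagreements:**
- The scene camera put the mat and tool about 5 mm farther out in x than the top and wrist cameras. Those two agreed with each other, so I used them.
- The open fingertips looked higher than the given figures suggest. The grip still held without visible slip.

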